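# Feed the sensor housings into their carton

## Task

Get the three black housings into the carton. First swing both carton flaps outwards, well past upright, then flip the red safety catch right over, away from the lever, and only then pull the lever by its blue crossbar towards the robot to the end of its swing, so that the gate lifts and the housings roll in. The lever springs back, so finish while still gripping and holding it fully pulled, with all three housings in the carton; leave the mug, bottle, green bin and screwdriver alone.

Things in the scene. Friction and masses are not known exactly. Their poses are not given: they have to be found in the camera images.
- station: Feeding station fixed to the table: grey board 300 x 440 x 12 mm with, seen from the robot, the carton on its right, a sloping aluminium chute with an orange gate on its left, and a blue lever box in front of the chute. Origin: on the table surface, 10 mm (+x) and 10 mm (-y) from the board's centre; x away from the robot, y left, z up; yaw -0.3 to 0.12.
- chute_lip (a point): Middle of the chute's lower end, on its floor, 100 mm above the table. The floor, 62 mm wide inside, rises 10 degrees along the station's +y for 170 mm, walls 28 mm high. 33 mm up from the lip hangs the gate, guides up to 162 mm above the table; it lifts as the lever is pulled and drops back with it.
- carton: Open cardboard carton, fixed on the board, outside 130 (x) x 130 (y) x 75 (z) mm, walls and floor 4 mm. Origin: centre of its underside, 12 mm above the table; x away from the robot, y left. Two flaps on its near (-x) and far (+x) rims.
- flap_near (a joint): Flap hinged along the carton's near (-x) rim, a cardboard sheet 55 mm from hinge to free edge, 126 mm along y, 4 mm thick. 0: lies level, closing its part of the mouth; grows as it swings up and back towards the robot; 1.57 upright, stop at 2.6. Starts half open, 0.7 to 1.1. Stiff crease: stays where it is left; under 1 N at the free edge moves it.
- flap_far (a joint): Flap hinged along the carton's far (+x) rim, a cardboard sheet 55 mm from hinge to free edge, 126 mm along y, 4 mm thick. 0: lies level, closing its part of the mouth; grows as it swings up and over, away from the robot; 1.57 upright, stop at 2.6. Starts half open, 0.7 to 1.1. Stiff crease: stays where it is left; under 1 N at the free edge moves it.
- flap_near_hinge (a point): Middle of the near flap's hinge line, on the rim, 87 mm above the table; the hinge runs along the carton's y.
- flap_far_hinge (a point): Middle of the far flap's hinge line, on the rim, 87 mm above the table; the hinge runs along the carton's y.
- flap_near_edge (a point): Middle of the near flap's free edge, in the middle of its thickness.
- flap_far_edge (a point): Middle of the far flap's free edge, in the middle of its thickness.
- catch (a joint): Red safety catch in front of the lever: a bar 88 mm long, 10 mm thick, 14 mm high, hinged at its left (+y) end about the station's x axis. 0: bar lies level, pointing right (-y) across the lever's path and blocks the lever; grows as its free end swings up and over to the left; 1.57 upright, stop at 2.6. Stays where it is left; about 1 N at the peg moves it. Starts at 0 to 0.1.
- catch_peg (a point): Grip point on the catch's round red peg, 12 mm thick, which juts 40 mm from the catch bar's free end towards the robot (-x of the station); this point is 16 mm from the peg's end and 72 mm from the hinge axis. At joint 0 it is 125 mm above the table.
- catch_hinge (a point): Point on the catch's hinge axis (along the station's x, 125 mm above the table) level in x with catch_peg: the peg point circles it at 72 mm in the station's yz plane.
- lever (a joint): Upright lever, hinged about the station's y axis at lever_pivot. 0: leans 0.30 rad away from the robot; grows as it is pulled towards the robot (-x) and down; stop at 1.0. Spring returns it to 0 when let go: about 2 N at the bar at the start, 8 N at the end. With the catch closed it moves less than 0.1. The gate is clear of the housings from about 0.6.
- pull_lever: The whole lever, stem and crossbar. Origin: on its hinge axis, at lever_pivot; its own axes are the station's when the joint is 0.
- pull_bar (a point): Blue crossbar at the lever's top, a round bar 18 mm thick, 66 mm long along the station's y. This point: its centre, 100 mm from lever_pivot; at joint 0 about 171 mm above the table. The steel lever stem, 12 mm thick, joins it from below in the middle.
- lever_pivot (a point): The lever's hinge axis (along the station's y), 75 mm above the table.
- housing1: Round black sensor housing, a cylinder 34 mm in diameter, 56 mm long, lying along its own x, number 1 in the chute's queue (1 is at the gate). Origin: its centre. 40 to 85 g.
- housing2: Round black sensor housing, a cylinder 34 mm in diameter, 56 mm long, lying along its own x, number 2 in the chute's queue (1 is at the gate). Origin: its centre. 40 to 85 g.
- housing3: Round black sensor housing, a cylinder 34 mm in diameter, 56 mm long, lying along its own x, number 3 in the chute's queue (1 is at the gate). Origin: its centre. 40 to 85 g.
- mug: White mug, 80 mm wide, 90 mm high, standing free to the right of the station. Origin: centre of its underside. To be left alone.
- bottle: Yellow drinking bottle, 66 mm wide, 180 mm high, standing free to the left of the station. Origin: centre of its underside. To be left alone.
- green_bin: Small open green parts bin, 120 x 90 x 60 mm, standing free to the left of the station. Origin: centre of its underside. To be left alone.
- screwdriver: Red-handled screwdriver lying on the table, to the left and nearer the robot than the station. To be left alone.

How it is judged:
By the outcome, as a careful person would: the job done as asked, in the order asked, and still so for the second after the job is handed in, while the arm keeps its last pose, push and grip.
It also fails if it takes over 72 s, if anything falls off the work surface, if the arm or the gripper's body presses on something with over 40 N, if the wrist force passes 120 N, or if a joint passes its speed limit or range.

## Robot

A 6-joint arm with a two-finger parallel gripper is mounted at the origin on the work surface. World frame = base frame: x ahead of the robot, y to its left, z up, the work surface at z = 0. Lengths are in m, angles in rad, forces in N, time in s.
With the tool pointing down it reaches from about 0.3 to 0.875 m from the base axis. Payload 6.4 kg.
Tool frame: the origin (TCP) lies at the very end of the fingers, on their centre line; the grasp point (between the pads) lies ctrl.grip_point_offset behind it (ctrl.grip_point_offset is the distance from the TCP to the grasp point, in m); z points along the fingers, x is the direction in which the jaws open and shut, and the axes are right-handed (so a half turn about z gives the same grasp; the last joint's range is limited). The gripper opens to 85 mm and grips with 20 to 120 N. Pads are 22 mm wide; open, the fingers measure 114 mm over their backs; the gripper's body (76 mm by 85 mm) begins 54 mm behind the grasp point. The pads swing forward as they close: fully open they stand 13 mm farther back than shut.
Start: joints at [1.077, 0.181, 1.607, -0, 1.354, -0.206], TCP at [0.163, 0.551, 0.231] pointing down, gripper open.
Joint ranges: [-2.99, 2.99], [-0.89, 2.07], [0.3, 2.58], [-1.14, 4.28], [0, 2.63], [-3.12, 3.12]. Speed limits (rad/s): [2.57, 2.57, 3.01, 3.14, 3.14, 3.14].

## Interface

Orientations are given as a unit quaternion [w, x, y, z].
In Python, from bench import get_obs, viewer, workorder, ctrl gives the robot as it stands. The module is installed in compiled form; this text tells all that it offers.
- The arm moves only by the tool move_arm, never from a script. Its argument "increments" is a list of rows, each an object of numbers: "tx", "ty", "tz": the shift along the tool's x, y, z in m; "turn": the turn about the tool's z in degrees. A call has 1 to 20 rows; each row is the pose to reach, as a shift and turn from the pose commanded when the call began, along the tool's axes at that moment; what a row does not reach only later rows make up. A row lasts 1/12 s, in which the tool goes at most 41.7 mm and 7.16 degrees, less where a joint would pass 70% of its speed; a pose out of reach is approached as far as the arm can. A call with a gripper value outside its range is refused whole. "gripper" is the opening, from 0 (shut) to 1 (fully open), set as the call begins (left out, the last holds). The fingers move at their own pace and stop on an object; the grip force is fixed at half the most. Time passes only in rows, so rows that repeat a pose let the fingers close. It gives the time, the measured TCP pose, the force and the opening at its end, in the units of the state.
- get_obs(): the state, without advancing time (a new reading comes with each control period).
- viewer.camera(name): name is "scene" or "top"; returns (picture, depth): 400x640x3 uint8, red, green, blue; 400x640 float32, m along the optical axis (not along the pixel's ray), 0 where there is no reading.
- viewer.get_calibration(name): a dict with "intrinsics" (3x3 intrinsics, pixels), "k1" (the pictures are not rectified: a ray, as slopes to the right and down, at radius r is drawn at 1 + k1 r^2 times it, then the intrinsics apply), "origin" and "attitude" of the camera in the world. Camera axes: x right, y up, looking along -z (the intrinsics and any distortion apply to the point x, -y, -z); pixel columns grow to the right and rows downward; lengths in m; the calibration is good to about 2 mm. A picture is of the moment at which its call begins. get_calibration takes no time and is no camera call.
- workorder.hand_in(): hands the job in, once; it reports no verdict.
The state is a dict: "time_s": time; "q": joint angles; "dq": joint speeds; "joint_efforts": joint torques, N m; "eef_pos": TCP position; "eef_rot": TCP orientation; "wrist_force": force on the tool from outside, world axes, zero at the start; "torque": the same for the moment, N m; "opening": opening from 0.0 (shut) to 1.0 (fully open).
Only numpy, scipy, OpenCV 4.12 (cv2) and the standard library are available. Lean on these libraries where they do the work, as an engineer would, in place of code of your own. Each camera call takes 0.05 s, during which the arm holds its last target.

## Working session

There is one attempt and no reset: what is moved stays moved. The work goes in short steps, Python scripts to look and compute and a tool call to move; the robot and the scene stay as the last step left them, time stands still between calls to the robot, and variables do not carry over. Pictures are saved under pics/ and viewed, and the job is handed in when it is done.

Besides the shell and the picture viewer there is one more tool, called as name(argument=value, ...) on one line, values as JSON. move_arm: Moves the arm, as the interface text tells. Its arguments: {"type":"object","properties":{"increments":{"type":"array"},"gripper":{"type":"number"}},"required":["increments"]}

```bash
mkdir -p pics
cat > h.py <<'E'
import numpy as np, cv2
from bench import get_obs, viewer, workorder, ctrl
from scipy.spatial.transform import Rotation as R
E
python3 - <<'E'
from h import *
o=get_obs(); print({k:np.round(v,3) for k,v in o.items()}); print(ctrl.grip_point_offset)
for n in("scene","top"):
    p,d=viewer.camera(n); cv2.imwrite(f"pics/{n}0.png",p[:,:,::-1]); np.savez(f"{n}0.npz",p=p,d=d)
    print(n,viewer.get_calibration(n),(d==0).mean())
E
```

```text
{'time_s': np.float64(0.0), 'q': array([ 1.077,  0.182,  1.608, -0.   ,  1.354, -0.206]), 'dq': array([ 0.001,  0.001,  0.001,  0.   , -0.001,  0.001]), 'joint_efforts': array([-1.0000e-03, -4.4487e+01, -3.5133e+01, -0.0000e+00,  9.0000e-03,
       -0.0000e+00]), 'eef_pos': array([0.163, 0.551, 0.23 ]), 'eef_rot': array([ 0.   ,  0.801,  0.598, -0.001]), 'wrist_force': array([-0.003,  0.062, -0.156]), 'torque': array([-0.019,  0.035, -0.04 ]), 'opening': np.float64(1.001)}
0.0187
scene {'intrinsics': array([[386.05231104,   0.        , 319.61840585],
       [  0.        , 386.05231104, 202.00872925],
       [  0.        ,   0.        ,   1.        ]]), 'k1': -0.019416719642711886, 'origin': array([ 1.10608935, -0.33786156,  0.96880066]), 'attitude': array([0.8202961 , 0.30861208, 0.17777966, 0.44751233])} 0.004109375
top {'intrinsics': array([[479.98191052,   0.        , 318.95169391],
       [  0.        , 479.98191052, 201.56671006],
       [  0.        ,   0.        ,   1.        ]]), 'k1': 0.007610785105472543, 'origin': array([0.18956646, 0.04074885, 1.53403946]), 'attitude': array([ 0.72235518,  0.07345119, -0.07342899, -0.68367836])} 0.00402734375
```

View pics/scene0.png

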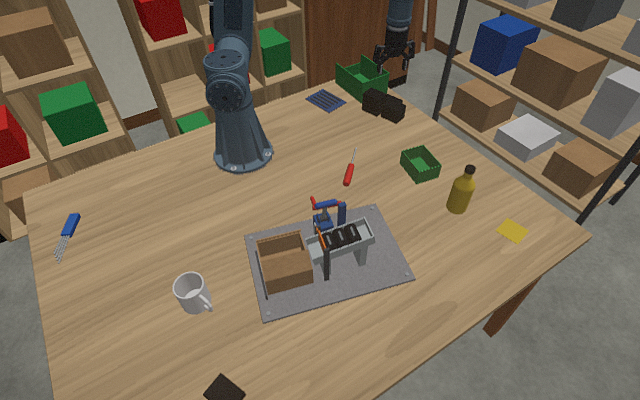

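View pics/top0.png

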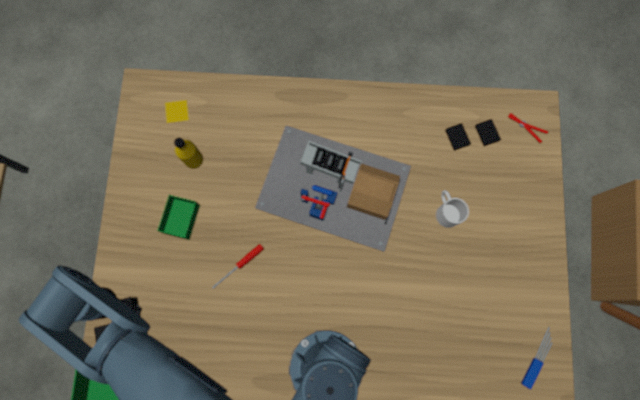

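The scene view has the station at about (330,260). In the top view the board is centred near (333,187), the carton at (375,190), the chute at (330,160) and the red catch at (318,203). The mug is at (452,212), off to the right. I'll enlarge these and fit the station pose.

```bash
cat >> h.py <<'E'
def cam(n): 
    c=viewer.get_calibration(n); return c['intrinsics'],c['k1'],c['origin'],R.from_quat(np.roll(c['attitude'],-1)).as_matrix()
def cloud(n,d):
    K,k,o,A=cam(n); v,u=np.mgrid[0:d.shape[0],0:d.shape[1]].astype(float)
    a=(u-K[0,2])/K[0,0]; b=(v-K[1,2])/K[1,1]; x,y=a.copy(),b.copy()
    for _ in range(8):
        s=1+k*(x*x+y*y); x=a/s; y=b/s
    P=np.stack([x*d,-y*d,-d],-1)@A.T+o; P[d==0]=np.nan; return P
def proj(n,P):
    K,k,o,A=cam(n); p=(np.asarray(P)-o)@A; x=p[...,0]/-p[...,2]; y=-p[...,1]/-p[...,2]; s=1+k*(x*x+y*y)
    return np.stack([K[0,0]*x*s+K[0,2],K[1,1]*y*s+K[1,2]],-1)
def crop(n,tag,box,f):
    p=np.load(f"{n}{tag}.npz")['p']; u0,v0,u1,v1=box
    cv2.imwrite(f"pics/{n}{tag}_c.png",cv2.resize(p[v0:v1,u0:u1,::-1],None,fx=f,fy=f,interpolation=cv2.INTER_CUBIC))
def snap(tag):
    D={}
    for n in("scene","top"):
        p,d=viewer.camera(n); np.savez(f"{n}{tag}.npz",p=p,d=d); cv2.imwrite(f"pics/{n}{tag}.png",p[:,:,::-1])
    crop("scene",tag,(230,180,430,330),4); crop("top",tag,(245,115,425,255),4)
E
python3 - <<'E'
from h import *
crop("scene","0",(230,180,430,330),4); crop("top","0",(245,115,425,255),4)
S=[]
for n in("scene","top"):
    z=np.load(n+"0.npz"); P=cloud(n,z['d']); p=z['p'].astype(int)
    hsv=cv2.cvtColor(z['p'],cv2.COLOR_RGB2HSV)
    m=(P[...,2]>0.004)&(P[...,2]<0.022)&(hsv[...,1]<45)&(P[...,0]>0.3)&(P[...,0]<0.85)&(np.abs(P[...,1])<.35)&(hsv[...,2]>60)
    m=cv2.morphologyEx(m.astype(np.uint8),cv2.MORPH_OPEN,np.ones((3,3)))
    nl,l,st,_=cv2.connectedComponentsWithStats(m); i=1+np.argmax(st[1:,4]); Q=P[l==i]
    r=cv2.minAreaRect(Q[:,:2].astype(np.float32)); print(n,st[i],np.median(Q[:,2]),r)
    T=P[(np.abs(P[...,2])<.02)]; print(T[:,2].mean())
E
```

```text
scene [ 244  204  171  119 7253] 0.013891429547815637 ((0.5647066831588745, 0.00850801169872284), (0.4392739534378052, 0.30599814653396606), 74.50889587402344)
0.002340304186724627
top [ 256  126  154  125 7402] 0.012681488722704914 ((0.5648773908615112, 0.006029844284057617), (0.43962007761001587, 0.3004177510738373), 74.28670501708984)
0.0018329298319490043
```

View pics/scene0_c.png

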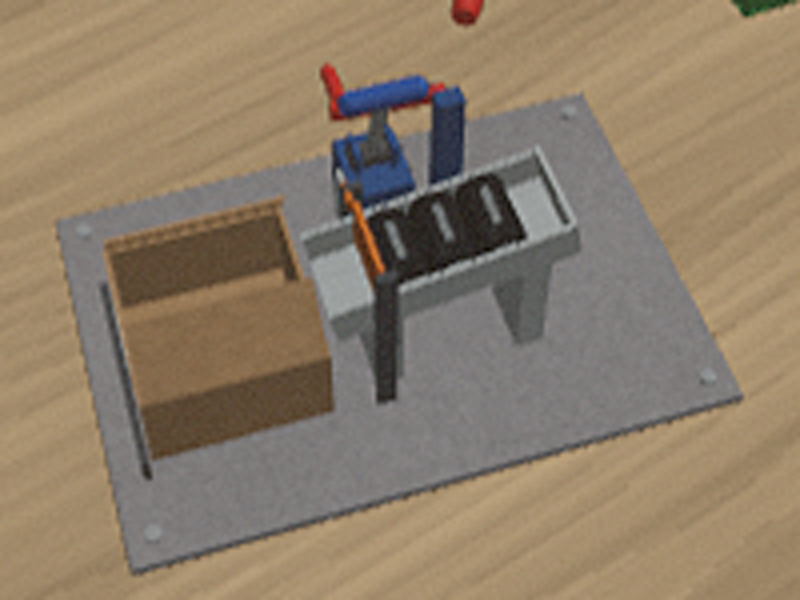

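View pics/top0_c.png

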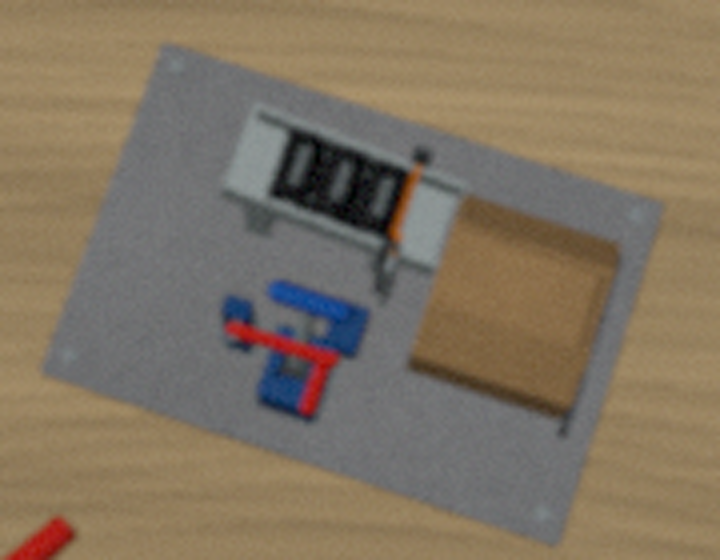

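Board fit: centre about (0.565, 0.007), yaw about -0.27, and both views agree. Next I'll measure the parts in the station frame.

```bash
cat >> h.py <<'E'
YAW=np.deg2rad(-15.6); RS=R.from_euler('z',YAW).as_matrix()
O=np.array([0.5648,0.0065,0])+RS@np.array([.01,-.01,0])
def st(P): return (P-O)@RS
def wd(P): return np.asarray(P)@RS.T+O
E
python3 - <<'E'
from h import *
print(O)
for n in("scene","top"):
    z=np.load(n+"0.npz"); P=cloud(n,z['d']); Q=st(P); hsv=cv2.cvtColor(z['p'],cv2.COLOR_RGB2HSV).astype(int); H,S,V=hsv[...,0],hsv[...,1],hsv[...,2]
    on=(np.abs(Q[...,0])<.17)&(np.abs(Q[...,1])<.24)&(Q[...,2]>.025)
    def rep(name,m):
        q=Q[m&on]; print(n,name,len(q),"lo",np.percentile(q,3,axis=0).round(3),"med",np.median(q,axis=0).round(3),"hi",np.percentile(q,97,axis=0).round(3))
    red=((H<6)|(H>172))&(S>140); rep('red',red)
    blue=(H>100)&(H<130)&(S>120); rep('bluehigh',blue&(Q[...,2]>.155)); rep('blue',blue)
    org=(H>=7)&(H<15)&(S>180); rep('orange',org)
    br=(H>=8)&(H<20)&(S<180)&(S>60)&(Q[...,1]<0.0); rep('carton',br)
    blk=(V<45)&(S<120)&(Q[...,1]>0)&(Q[...,2]>.1); rep('black',blk)
    if 1:
        # carton cross-section in x: z by x bins mid y
        q=Q[br&on]; q=q[(q[:,1]>-.14)&(q[:,1]<-.06)]
        for a in np.arange(-.1,.12,.01):
            s=q[(q[:,0]>=a)&(q[:,0]<a+.01)]
            if len(s): print("  x%.2f"%a,len(s),np.percentile(s[:,2],[5,50,95]).round(3))
E
```

```text
[ 0.57174243 -0.00582082  0.        ]
scene red 51 lo [-0.136  0.     0.128] med [-0.109  0.009  0.136] hi [-0.065  0.082  0.169]
scene bluehigh 109 lo [-0.073  0.002  0.173] med [-0.065  0.031  0.178] hi [-0.059  0.06   0.182]
scene blue 254 lo [-0.118  0.005  0.064] med [-0.074  0.033  0.136] hi [-0.06   0.089  0.181]
scene orange 47 lo [-0.003 -0.015  0.131] med [ 0.026 -0.011  0.156] hi [ 0.057 -0.005  0.161]
scene carton 2418 lo [-0.061 -0.175  0.029] med [ 0.047 -0.112  0.089] hi [ 0.068 -0.049  0.135]
scene black 286 lo [0.006 0.003 0.135] med [0.035 0.039 0.146] hi [0.059 0.086 0.156]
  x-0.07 121 [0.029 0.062 0.091]
  x-0.06 277 [0.029 0.061 0.089]
  x-0.05 7 [0.11  0.117 0.119]
  x-0.04 35 [0.129 0.134 0.137]
  x-0.03 3 [0.134 0.135 0.137]
  x0.02 1 [0.128 0.128 0.128]
  x0.03 116 [0.125 0.131 0.134]
  x0.04 172 [0.114 0.121 0.128]
  x0.05 179 [0.102 0.109 0.116]
  x0.06 505 [0.03  0.071 0.102]
  x0.07 10 [0.07  0.095 0.097]
top red 146 lo [-0.139  0.002  0.101] med [-0.102  0.022  0.136] hi [-0.091  0.078  0.142]
top bluehigh 108 lo [-0.078  0.     0.172] med [-0.072  0.027  0.178] hi [-0.064  0.057  0.184]
top blue 311 lo [-0.13  -0.006  0.038] med [-0.075  0.03   0.073] hi [-0.041  0.084  0.183]
top orange 33 lo [ 0.003 -0.012  0.131] med [ 0.027 -0.01   0.148] hi [ 0.05  -0.005  0.158]
top carton 1216 lo [-0.065 -0.178  0.032] med [-0.04  -0.117  0.11 ] hi [ 0.065 -0.015  0.137]
top black 293 lo [0.004 0.005 0.134] med [0.028 0.047 0.146] hi [0.054 0.082 0.158]
  x-0.07 150 [0.03  0.072 0.101]
  x-0.06 115 [0.095 0.106 0.116]
  x-0.05 115 [0.111 0.121 0.131]
  x-0.04 85 [0.125 0.133 0.139]
  x0.02 2 [0.026 0.026 0.027]
  x0.03 62 [0.125 0.13  0.135]
  x0.04 55 [0.114 0.119 0.126]
  x0.05 51 [0.102 0.108 0.115]
  x0.06 45 [0.091 0.096 0.102]
```

Run:
```python
from h import *
for n in("scene","top"):
    z=np.load(n+"0.npz"); P=cloud(n,z['d']); Q=st(P); hsv=cv2.cvtColor(z['p'],cv2.COLOR_RGB2HSV).astype(int); H,S,V=hsv[...,0],hsv[...,1],hsv[...,2]
    on=(np.abs(Q[...,0])<.17)&(np.abs(Q[...,1])<.24)&(Q[...,2]>.1)
    red=((H<6)|(H>172))&(S>140)&on
    p=Q[red&(Q[...,0]<-.112)&(Q[...,1]<.03)]; print(n,"peg",len(p),np.percentile(p,[2,50,98],axis=0).round(4).tolist())
    b=Q[red&(Q[...,0]>-.108)]; print("bar",len(b),np.percentile(b,[2,50,98],axis=0).round(4).tolist(), np.polyfit(b[:,1],b[:,2],1),np.polyfit(b[:,1],b[:,0],1))
    bl=Q[(H>100)&(H<130)&(S>120)&(Q[...,2]>.155)&on]; print("lev",np.percentile(bl,[0,50,100],axis=0).round(4).tolist(),np.polyfit(bl[:,1],bl[:,0],1))
    dk=Q[(S<80)&(V<80)&(Q[...,1]<.01)&(Q[...,1]>-.06)&on]; print("guide",len(dk),np.percentile(dk,[5,50,95],axis=0).round(3).tolist())
    wt=P[(S<40)&(V>150)&(P[...,2]>.05)&(P[...,1]<-.15)&(P[...,1]>-.5)&(P[...,0]<.7)]; print("mug",len(wt),np.percentile(st(wt),[3,50,97],axis=0).round(3).tolist()) if len(wt) else 0
    t=P[(P[...,0]>.3)&(P[...,0]<.45)&(np.abs(P[...,1])<.2)]; print("table z",np.median(t[:,2]))
# tool goals
def rep(x,y,zz): print(wd([x,y,zz]).round(4))
o=get_obs(); print(R.from_quat(np.roll(o['eef_rot'],-1)).as_matrix().round(4))
```

```text
scene peg 25 [[-0.1367, 0.0046, 0.1338], [-0.1234, 0.0088, 0.1371], [-0.1126, 0.0144, 0.1392]]
bar 25 [[-0.1071, -0.0016, 0.1267], [-0.0952, 0.042, 0.1335], [-0.0613, 0.0849, 0.1722]] [-0.14620323  0.14434172] [-0.04979412 -0.09040142]
lev [[-0.0748, -0.0002, 0.1707], [-0.0646, 0.0306, 0.178], [-0.0573, 0.0622, 0.1858]] [-0.01358675 -0.06441998]
guide 180 [[-0.005, -0.017, 0.109], [0.059, -0.006, 0.143], [0.072, 0.007, 0.163]]
mug 192 [[-0.016, -0.406, 0.061], [0.044, -0.346, 0.091], [0.079, -0.326, 0.094]]
table z 0.0016607718952830197
top peg 35 [[-0.1426, 0.0031, 0.1286], [-0.1284, 0.0077, 0.1369], [-0.1139, 0.0128, 0.1412]]
bar 100 [[-0.1049, 0.0002, 0.1254], [-0.0995, 0.0377, 0.1359], [0.008, 0.0803, 0.1443]] [-0.06871418  0.13793696] [-0.1665247  -0.08989131]
lev [[-0.0797, -0.0016, 0.1698], [-0.0719, 0.0274, 0.1778], [-0.0632, 0.0595, 0.1852]] [ 0.00898688 -0.07199298]
guide 101 [[-0.028, -0.016, 0.115], [0.019, -0.001, 0.143], [0.066, 0.009, 0.162]]
mug 143 [[-0.017, -0.41, 0.067], [0.029, -0.353, 0.088], [0.074, -0.332, 0.095]]
table z 0.002452192488118232
[[ 2.838e-01  9.589e-01 -8.000e-04]
 [ 9.589e-01 -2.838e-01 -1.400e-03]
 [-1.600e-03 -3.000e-04 -1.000e+00]]
```

```bash
cat >> h.py <<'E'
def go(*goals):
    o=get_obs(); A=R.from_quat(np.roll(o['eef_rot'],-1)).as_matrix(); p=o['eef_pos']
    print("t",round(float(o['time_s']),2),"station tcp",st(p).round(4),"yaw err x-y",np.rad2deg(np.arctan2(A[1,0],A[0,0])-YAW).round(2),"F",np.round(o['wrist_force'],1),"op",round(float(o['opening']),3),"q6",round(float(o['q'][5]),2))
    for g in goals: print(g,"->",((wd(g)-p)@A).round(4))
E
python3 - <<'E'
from h import *
go((-.003,-.125,.2),(-.003,-.125,.112))
E
```

```text
t 0.1 station tcp [-0.5435  0.4263  0.2305] yaw err x-y 89.11 F [-0.6  0.5  0.8] op 1.005 q6 -0.21
(-0.003, -0.125, 0.2) -> [-0.5428  0.549   0.0312]
(-0.003, -0.125, 0.112) -> [-0.5426  0.549   0.1192]
```

move_arm(increments=[{"tx":-0.543,"ty":0.549,"tz":0,"turn":-0.9},{"tx":-0.543,"ty":0.549,"tz":0,"turn":-0.9},{"tx":-0.543,"ty":0.549,"tz":0,"turn":-0.9},{"tx":-0.543,"ty":0.549,"tz":0,"turn":-0.9},{"tx":-0.543,"ty":0.549,"tz":0,"turn":-0.9},{"tx":-0.543,"ty":0.549,"tz":0,"turn":-0.9},{"tx":-0.543,"ty":0.549,"tz":0,"turn":-0.9},{"tx":-0.543,"ty":0.549,"tz":0,"turn":-0.9},{"tx":-0.543,"ty":0.549,"tz":0,"turn":-0.9},{"tx":-0.543,"ty":0.549,"tz":0,"turn":-0.9},{"tx":-0.543,"ty":0.549,"tz":0,"turn":-0.9},{"tx":-0.543,"ty":0.549,"tz":0,"turn":-0.9},{"tx":-0.543,"ty":0.549,"tz":0,"turn":-0.9},{"tx":-0.543,"ty":0.549,"tz":0,"turn":-0.9},{"tx":-0.543,"ty":0.549,"tz":0,"turn":-0.9},{"tx":-0.543,"ty":0.549,"tz":0,"turn":-0.9},{"tx":-0.543,"ty":0.549,"tz":0,"turn":-0.9},{"tx":-0.543,"ty":0.549,"tz":0,"turn":-0.9},{"tx":-0.543,"ty":0.549,"tz":0,"turn":-0.9},{"tx":-0.543,"ty":0.549,"tz":0,"turn":-0.9}], gripper=0)

```text
time_s: 1.77
eef_pos: [0.5368, -0.1296, 0.2306]
eef_rot: [0.0, 0.798, 0.603, -0.0]
wrist_force: [-1.4, 0.1, -0.4]
opening: 0.001
```

Run:
```python
from h import *
go((-.003,-.125,.2),(-.003,-.125,.112),(-.095,-.125,.112))
```

```text
t 1.77 station tcp [-0.0004 -0.1286  0.2306] yaw err x-y 89.76 F [-1.4  0.1 -0.4] op 0.001 q6 -1.75
(-0.003, -0.125, 0.2) -> [ 0.0036 -0.0026  0.0306]
(-0.003, -0.125, 0.112) -> [ 0.0037 -0.0026  0.1186]
(-0.095, -0.125, 0.112) -> [ 0.0033 -0.0946  0.1186]
```

move_arm(increments=[{"tz":0.04},{"tz":0.08},{"tz":0.12},{"tz":0.12},{"tz":0.12},{"tz":0.12,"ty":-0.015},{"tz":0.12,"ty":-0.03},{"tz":0.12,"ty":-0.045},{"tz":0.12,"ty":-0.06},{"tz":0.12,"ty":-0.072},{"tz":0.12,"ty":-0.083},{"tz":0.12,"ty":-0.083},{"tz":0.12,"ty":-0.083}])

```text
validation failed for argument at $.in...
```

Run:
```python
from h import *
go((.087,-.125,.11)); snap("1")
```

```text
t 1.77 station tcp [-0.0004 -0.1286  0.2306] yaw err x-y 89.76 F [-1.4  0.1 -0.4] op 0.001 q6 -1.75
(0.087, -0.125, 0.11) -> [0.0041 0.0874 0.1207]
```

View pics/scene1_c.png

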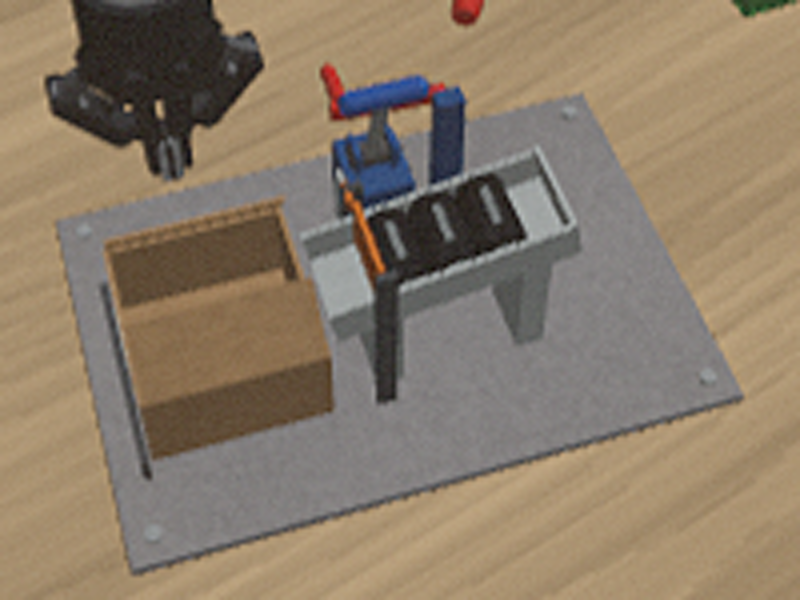

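The scene picture shows the shut fingers over the carton at crop (170,170), and both flaps still at their starting angle. The call was refused because of missing fields, so I'm resending it complete.

move_arm(increments=[{"tx":0,"ty":0,"tz":0.04,"turn":0},{"tx":0,"ty":0,"tz":0.08,"turn":0},{"tx":0,"ty":0,"tz":0.12,"turn":0},{"tx":0,"ty":0,"tz":0.12,"turn":0},{"tx":0,"ty":0,"tz":0.12,"turn":0},{"tx":0,"ty":-0.015,"tz":0.12,"turn":0},{"tx":0,"ty":-0.03,"tz":0.12,"turn":0},{"tx":0,"ty":-0.045,"tz":0.12,"turn":0},{"tx":0,"ty":-0.06,"tz":0.12,"turn":0},{"tx":0,"ty":-0.072,"tz":0.12,"turn":0},{"tx":0,"ty":-0.083,"tz":0.12,"turn":0},{"tx":0,"ty":-0.083,"tz":0.12,"turn":0},{"tx":0,"ty":-0.083,"tz":0.12,"turn":0}])

```text
time_s: 2.95
eef_pos: [0.4573, -0.1032, 0.1143]
eef_rot: [0.002, 0.796, 0.605, 0.001]
wrist_force: [0.5, -0.8, 0.3]
opening: 0.002
```

Run:
```python
from h import *
go((.087,-.125,.11)); snap("2")
```

```text
t 2.95 station tcp [-0.084  -0.1246  0.1143] yaw err x-y 90.05 F [ 0.5 -0.8  0.3] op 0.002 q6 -1.78
(0.087, -0.125, 0.11) -> [-0.0005  0.171   0.0052]
```

View pics/scene2_c.png

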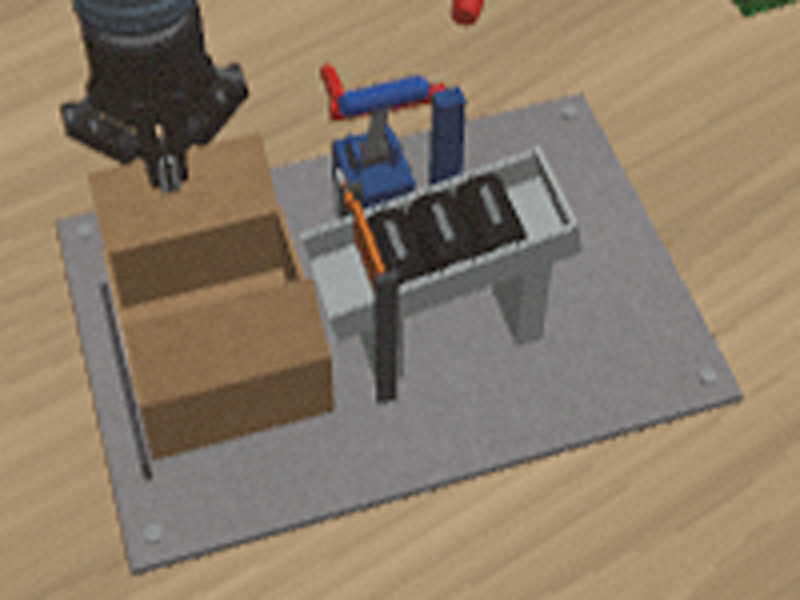

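The near flap now leans back at crop (185,190), well past upright. Next I'll do the far flap.

move_arm(increments=[{"tx":0,"ty":0.03,"tz":0.003,"turn":0},{"tx":0,"ty":0.06,"tz":0.003,"turn":0},{"tx":0,"ty":0.09,"tz":0.003,"turn":0},{"tx":0,"ty":0.11,"tz":0.003,"turn":0},{"tx":0,"ty":0.125,"tz":0.003,"turn":0},{"tx":0,"ty":0.14,"tz":0.003,"turn":0},{"tx":0,"ty":0.155,"tz":0.003,"turn":0},{"tx":0,"ty":0.165,"tz":0.003,"turn":0},{"tx":0,"ty":0.175,"tz":0.003,"turn":0},{"tx":0,"ty":0.175,"tz":0.003,"turn":0},{"tx":0,"ty":0.175,"tz":0.003,"turn":0},{"tx":0,"ty":0.175,"tz":0.003,"turn":0}])

```text
time_s: 4.05
eef_pos: [0.6239, -0.1497, 0.1082]
eef_rot: [-0.0, 0.796, 0.605, -0.0]
wrist_force: [0.1, -1.0, -0.2]
opening: -0.001
```

Run:
```python
from h import *
go((.087,-.125,.11)); snap("3")
```

```text
t 4.05 station tcp [ 0.089  -0.1245  0.1082] yaw err x-y 90.02 F [ 0.1 -1.  -0.2] op -0.001 q6 -1.72
(0.087, -0.125, 0.11) -> [-0.0005 -0.002  -0.0018]
```

View pics/scene3_c.png

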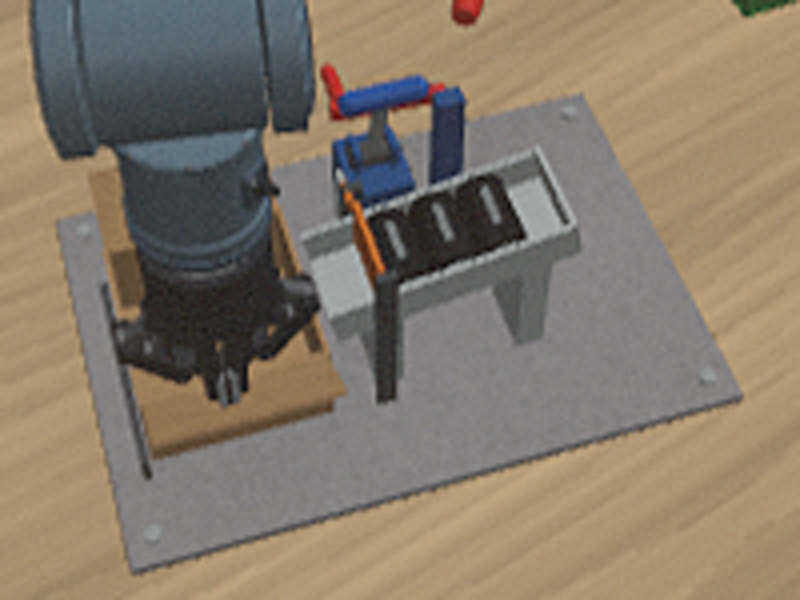

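The far flap is folded outwards at crop (240,400). Next I'll move up and across to above the catch peg.

Run:
```python
from h import *
go((.087,-.125,.25),(-.126,.008,.25),(-.126,.008,.112))
```

```text
t 4.15 station tcp [ 0.0887 -0.1245  0.1083] yaw err x-y 90.02 F [-0.1  1.   0.5] op -0.002 q6 -1.72
(0.087, -0.125, 0.25) -> [-0.0005 -0.0018 -0.1417]
(-0.126, 0.008, 0.25) -> [ 0.1326 -0.2147 -0.1416]
(-0.126, 0.008, 0.112) -> [ 0.1326 -0.2147 -0.0036]
```

move_arm(increments=[{"tx":0,"ty":0,"tz":-0.04,"turn":0},{"tx":0,"ty":0,"tz":-0.08,"turn":0},{"tx":0,"ty":0,"tz":-0.12,"turn":0},{"tx":0,"ty":0,"tz":-0.142,"turn":0},{"tx":0.03,"ty":-0.05,"tz":-0.142,"turn":0},{"tx":0.06,"ty":-0.09,"tz":-0.142,"turn":0},{"tx":0.08,"ty":-0.13,"tz":-0.142,"turn":0},{"tx":0.1,"ty":-0.17,"tz":-0.142,"turn":0},{"tx":0.133,"ty":-0.215,"tz":-0.142,"turn":0},{"tx":0.133,"ty":-0.215,"tz":-0.142,"turn":0},{"tx":0.133,"ty":-0.215,"tz":-0.142,"turn":0},{"tx":0.133,"ty":-0.215,"tz":-0.142,"turn":0},{"tx":0.133,"ty":-0.215,"tz":-0.142,"turn":0}], gripper=0.5)

```text
time_s: 5.23
eef_pos: [0.453, 0.036, 0.2509]
eef_rot: [0.001, 0.796, 0.605, 0.001]
wrist_force: [0.6, -0.1, -0.2]
opening: 0.497
```

Run:
```python
from h import *
snap("4"); go((-.126,.008,.112))
for n in("scene","top"):
    z=np.load(n+"4.npz"); Q=st(cloud(n,z['d'])); hsv=cv2.cvtColor(z['p'],cv2.COLOR_RGB2HSV).astype(int); H,S=hsv[...,0],hsv[...,1]
    br=(H>=8)&(H<20)&(S<180)&(S>60)&(Q[...,1]<-.06)&(Q[...,1]>-.165)&(Q[...,2]>.08)&(np.abs(Q[...,0])<.17)
    q=Q[br]
    for a in np.arange(-.14,.15,.01):
        s=q[(q[:,0]>=a)&(q[:,0]<a+.01)]
        if len(s)>3: print(n,"x%.2f"%a,len(s),np.median(s[:,2]).round(3))
```

```text
t 5.33 station tcp [-0.1249  0.0077  0.2506] yaw err x-y 89.96 F [-0.3  0.4  0.2] op 0.498 q6 -1.48
(-0.126, 0.008, 0.112) -> [ 0.0003 -0.0013  0.1386]
scene x-0.11 62 0.121
scene x-0.10 171 0.116
scene x-0.09 166 0.108
scene x-0.08 176 0.1
scene x-0.07 165 0.091
scene x-0.06 68 0.086
scene x0.06 77 0.089
scene x0.07 81 0.094
scene x0.08 87 0.101
scene x0.09 86 0.108
scene x0.10 93 0.114
scene x0.11 88 0.118
top x-0.11 70 0.123
top x-0.10 91 0.116
top x-0.09 95 0.107
top x-0.08 88 0.098
top x-0.07 95 0.089
top x-0.06 9 0.086
top x0.06 105 0.087
top x0.07 128 0.093
top x0.08 127 0.1
top x0.09 124 0.106
top x0.10 131 0.112
top x0.11 47 0.115
```

View pics/scene4_c.png

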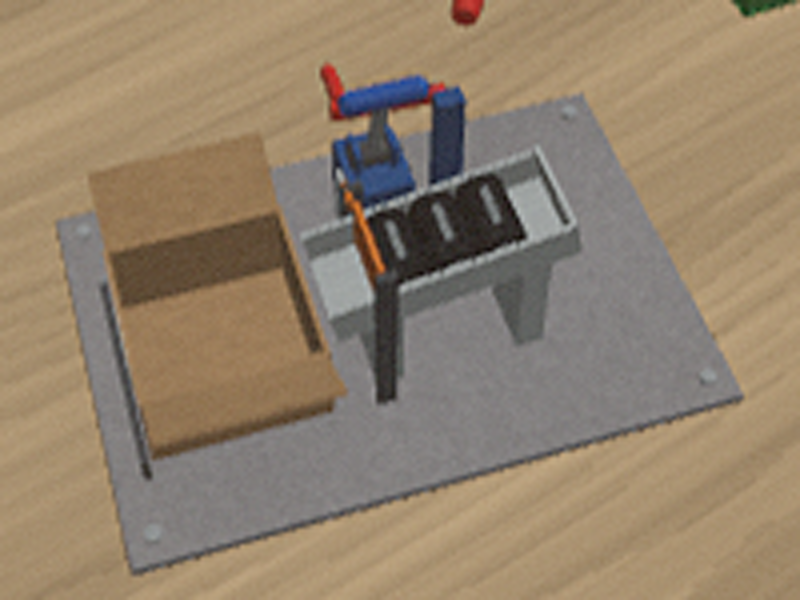

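View pics/top4_c.png

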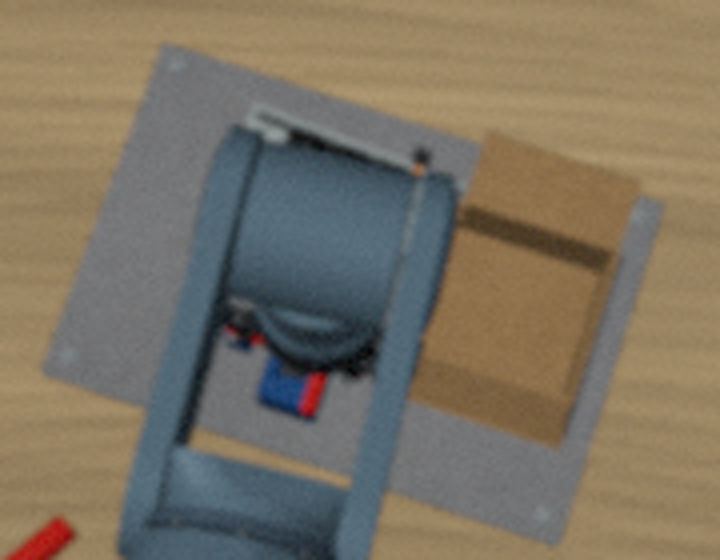

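Both flaps are confirmed open: near about 2.40 rad, far about 2.57. The peg is visible in the top crop at (315,395). I'll descend onto it.

move_arm(increments=[{"tx":0,"ty":0,"tz":0.035,"turn":0},{"tx":0,"ty":0,"tz":0.07,"turn":0},{"tx":0,"ty":0,"tz":0.1,"turn":0},{"tx":0,"ty":0,"tz":0.12,"turn":0},{"tx":0,"ty":0,"tz":0.138,"turn":0},{"tx":0,"ty":0,"tz":0.138,"turn":0},{"tx":0,"ty":0,"tz":0.138,"turn":0}])

```text
time_s: 5.92
eef_pos: [0.4526, 0.0353, 0.1115]
eef_rot: [-0.001, 0.797, 0.604, -0.001]
wrist_force: [0.2, -0.4, 0.4]
opening: 0.504
```

Run:
```python
from h import *
snap("5"); go()
```

```text
t 6.02 station tcp [-0.1244  0.008   0.1134] yaw err x-y 89.96 F [-0.8 -0.4  0.7] op 0.497 q6 -1.48
```

View pics/scene5_c.png

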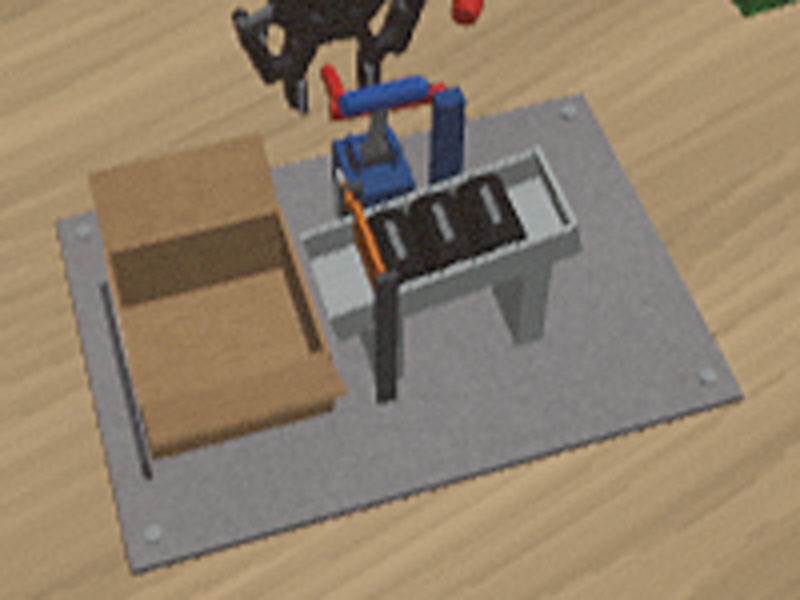

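The peg at crop (328,75) sits between the fingers at (300,95) and (370,75). I'll close on it.

move_arm(increments=[{"tx":0,"ty":0,"tz":0,"turn":0},{"tx":0,"ty":0,"tz":0,"turn":0},{"tx":0,"ty":0,"tz":0,"turn":0},{"tx":0,"ty":0,"tz":0,"turn":0},{"tx":0,"ty":0,"tz":0,"turn":0},{"tx":0,"ty":0,"tz":0,"turn":0},{"tx":0,"ty":0,"tz":0,"turn":0},{"tx":0,"ty":0,"tz":0,"turn":0}], gripper=0)

```text
time_s: 6.68
eef_pos: [0.4534, 0.0352, 0.1131]
eef_rot: [0.001, 0.796, 0.605, 0.0]
wrist_force: [-0.9, -5.7, 1.3]
opening: 0.115
```

Run:
```python
from h import *
go()
# arc, hinge y=.080 z=.125 r=.072 ; start angle a0
a0=.05
for a in np.arange(a0,2.56,.15):
    print(round(a,2), "tx",round(.072*(np.cos(a0)-np.cos(a)),4),"tz",round(-.072*(np.sin(a)-np.sin(a0)),4))
```

```text
t 6.68 station tcp [-0.125   0.0077  0.1131] yaw err x-y 90.02 F [-0.9 -5.7  1.3] op 0.115 q6 -1.48
0.05 tx 0.0 tz -0.0
0.2 tx 0.0013 tz -0.0107
0.35 tx 0.0043 tz -0.0211
0.5 tx 0.0087 tz -0.0309
0.65 tx 0.0146 tz -0.04
0.8 tx 0.0217 tz -0.0481
0.95 tx 0.03 tz -0.055
1.1 tx 0.0393 tz -0.0606
1.25 tx 0.0492 tz -0.0647
1.4 tx 0.0597 tz -0.0674
1.55 tx 0.0704 tz -0.0684
1.7 tx 0.0812 tz -0.0678
1.85 tx 0.0918 tz -0.0656
2.0 tx 0.1019 tz -0.0619
2.15 tx 0.1113 tz -0.0567
2.3 tx 0.1199 tz -0.0501
2.45 tx 0.1274 tz -0.0423
```

move_arm(increments=[{"tx":0.001,"ty":0,"tz":-0.011,"turn":0},{"tx":0.004,"ty":0,"tz":-0.021,"turn":0},{"tx":0.009,"ty":0,"tz":-0.031,"turn":0},{"tx":0.015,"ty":0,"tz":-0.04,"turn":0},{"tx":0.022,"ty":0,"tz":-0.048,"turn":0},{"tx":0.03,"ty":0,"tz":-0.055,"turn":0},{"tx":0.039,"ty":0,"tz":-0.061,"turn":0},{"tx":0.049,"ty":0,"tz":-0.065,"turn":0},{"tx":0.06,"ty":0,"tz":-0.067,"turn":0},{"tx":0.07,"ty":0,"tz":-0.068,"turn":0},{"tx":0.07,"ty":0,"tz":-0.068,"turn":0}])

```text
time_s: 7.6
eef_pos: [0.474, 0.105, 0.1842]
eef_rot: [0.002, 0.796, 0.605, 0.003]
wrist_force: [-1.6, 1.3, 17.1]
opening: 0.11
```

Run:
```python
from h import *
snap("6"); go()
```

```text
t 7.7 station tcp [-0.1239  0.0803  0.1842] yaw err x-y 90.02 F [-1.9  2.4 16.4] op 0.116 q6 -1.33
```

View pics/scene6_c.png

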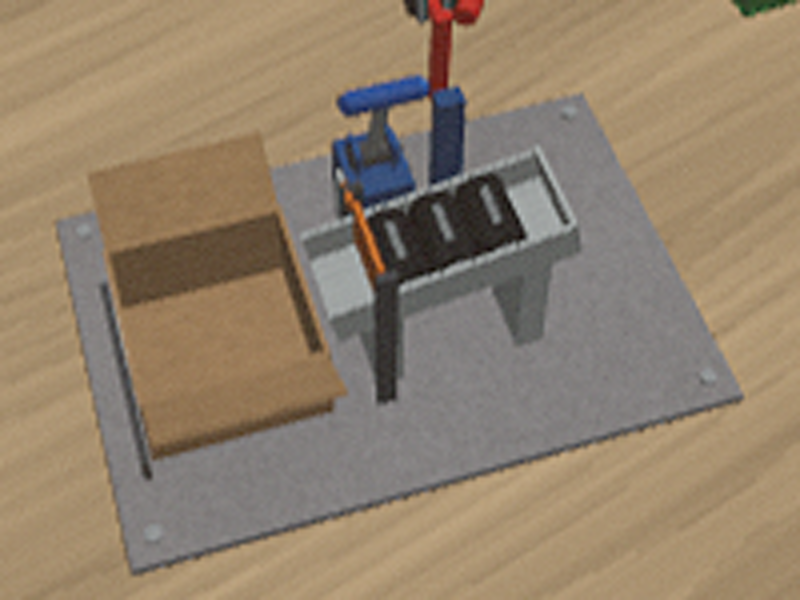

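The catch stands upright at crop (440,60). I'll carry on over, 3 mm higher to ease the 16 N of downward pressure.

move_arm(increments=[{"tx":0.01,"ty":0,"tz":-0.003,"turn":0},{"tx":0.021,"ty":0,"tz":-0.001,"turn":0},{"tx":0.031,"ty":0,"tz":0.003,"turn":0},{"tx":0.041,"ty":0,"tz":0.008,"turn":0},{"tx":0.049,"ty":0,"tz":0.014,"turn":0},{"tx":0.056,"ty":0,"tz":0.022,"turn":0},{"tx":0.059,"ty":0,"tz":0.026,"turn":0},{"tx":0.059,"ty":0,"tz":0.026,"turn":0},{"tx":0.059,"ty":0,"tz":0.026,"turn":0}])

```text
time_s: 8.45
eef_pos: [0.4878, 0.1615, 0.1545]
eef_rot: [-0.001, 0.796, 0.605, 0.001]
wrist_force: [1.3, 3.1, 6.7]
opening: 0.11
```

Run:
```python
from h import *
snap("7"); go()
```

```text
t 8.55 station tcp [-0.1259  0.1384  0.1548] yaw err x-y 90.02 F [-0.2  4.4  7. ] op 0.109 q6 -1.21
```

View pics/scene7.png

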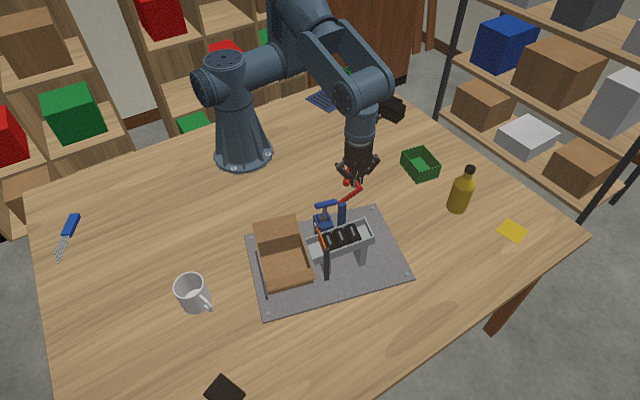

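The scene picture shows the catch flipped to the left, peg held at (350,182), at roughly 2.5 rad. I'll release, lift, turn 90 degrees and move above the right half of the crossbar.

move_arm(increments=[{"tx":0,"ty":0,"tz":0,"turn":0},{"tx":0,"ty":0,"tz":0,"turn":0},{"tx":0,"ty":0,"tz":0,"turn":0},{"tx":0,"ty":0,"tz":0,"turn":0},{"tx":0,"ty":0,"tz":0,"turn":0},{"tx":0,"ty":0,"tz":-0.03,"turn":0},{"tx":0,"ty":0,"tz":-0.06,"turn":0},{"tx":0,"ty":0,"tz":-0.095,"turn":0},{"tx":0,"ty":0,"tz":-0.095,"turn":0}], gripper=0.4)

```text
time_s: 9.3
eef_pos: [0.491, 0.1606, 0.2565]
eef_rot: [0.003, 0.796, 0.605, 0.005]
wrist_force: [0.9, 0.2, 0.7]
opening: 0.398
```

Run:
```python
from h import *
go((-.069,.010,.25))
```

```text
t 9.3 station tcp [-0.1225  0.1385  0.2565] yaw err x-y 90.01 F [0.9 0.2 0.7] op 0.398 q6 -1.21
(-0.069, 0.01, 0.25) -> [-0.1286  0.0534  0.0066]
```

move_arm(increments=[{"tx":-0.02,"ty":0.01,"tz":0,"turn":7},{"tx":-0.04,"ty":0.02,"tz":0,"turn":14},{"tx":-0.06,"ty":0.03,"tz":0,"turn":21},{"tx":-0.08,"ty":0.04,"tz":0,"turn":28},{"tx":-0.1,"ty":0.05,"tz":0,"turn":35},{"tx":-0.128,"ty":0.055,"tz":0,"turn":42},{"tx":-0.128,"ty":0.055,"tz":0,"turn":49},{"tx":-0.128,"ty":0.055,"tz":0,"turn":56},{"tx":-0.128,"ty":0.055,"tz":0,"turn":63},{"tx":-0.128,"ty":0.055,"tz":0,"turn":70},{"tx":-0.128,"ty":0.055,"tz":0,"turn":77},{"tx":-0.128,"ty":0.055,"tz":0,"turn":84},{"tx":-0.128,"ty":0.055,"tz":0,"turn":90},{"tx":-0.128,"ty":0.055,"tz":0,"turn":90},{"tx":-0.128,"ty":0.055,"tz":0,"turn":90},{"tx":-0.128,"ty":0.055,"tz":0,"turn":90}], gripper=0.5)

```text
time_s: 10.63
eef_pos: [0.506, 0.0222, 0.2492]
eef_rot: [0.0, 0.991, -0.134, -0.0]
wrist_force: [-0.2, -0.1, 0.5]
opening: 0.497
```

Run:
```python
from h import *
snap("8")
go((-.069,.010,.25),(-.069,.010,.156))
for n in("scene","top"):
    z=np.load(n+"8.npz"); Q=st(cloud(n,z['d'])); hsv=cv2.cvtColor(z['p'],cv2.COLOR_RGB2HSV).astype(int); H,S=hsv[...,0],hsv[...,1]
    on=(np.abs(Q[...,0])<.17)&(np.abs(Q[...,1])<.24)
    bl=Q[(H>100)&(H<130)&(S>120)&(Q[...,2]>.155)&(Q[...,2]<.19)&on]; 
    if len(bl): print(n,"lev",len(bl),np.percentile(bl,[2,50,98],axis=0).round(4).tolist())
    r=Q[((H<6)|(H>172))&(S>140)&on&(Q[...,2]>.1)]
    if len(r): print("red",len(r),np.percentile(r,[2,50,98],axis=0).round(4).tolist())
```

```text
t 10.73 station tcp [-0.0709  0.0093  0.2492] yaw err x-y 0.12 F [-0.3  0.4 -0.3] op 0.503 q6 0.08
(-0.069, 0.01, 0.25) -> [ 0.0019 -0.0007 -0.0008]
(-0.069, 0.01, 0.156) -> [ 0.0019 -0.0007  0.0932]
scene lev 107 [[-0.0721, 0.0019, 0.1724], [-0.0645, 0.0303, 0.1783], [-0.0591, 0.0597, 0.1818]]
red 127 [[-0.1328, 0.0814, 0.1336], [-0.0957, 0.1274, 0.1633], [-0.0909, 0.1453, 0.1766]]
top lev 48 [[-0.0782, -0.0012, 0.1723], [-0.0726, 0.0442, 0.1784], [-0.0642, 0.0578, 0.1835]]
red 77 [[-0.1402, 0.0747, 0.1269], [-0.1038, 0.1355, 0.1707], [-0.0943, 0.1425, 0.1787]]
```

View pics/scene8_c.png

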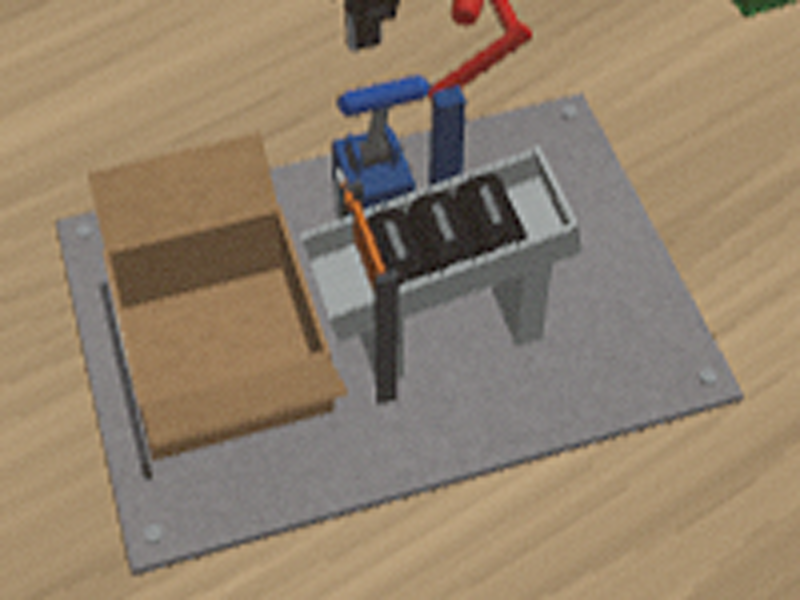

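The catch has stayed over at crop (520,35). The gripper is above the crossbar's right half. I'll descend and grip.

move_arm(increments=[{"tx":0.002,"ty":0,"tz":0.03,"turn":0},{"tx":0.002,"ty":0,"tz":0.055,"turn":0},{"tx":0.002,"ty":0,"tz":0.075,"turn":0},{"tx":0.002,"ty":0,"tz":0.093,"turn":0},{"tx":0.002,"ty":0,"tz":0.093,"turn":0},{"tx":0.002,"ty":0,"tz":0.093,"turn":0}])

```text
time_s: 11.23
eef_pos: [0.5073, 0.0218, 0.1557]
eef_rot: [-0.0, 0.991, -0.135, -0.001]
wrist_force: [-0.0, 0.0, 0.0]
opening: 0.504
```

Run:
```python
from h import *
snap("9");go()
```

```text
t 11.33 station tcp [-0.0679  0.0094  0.1576] yaw err x-y 0.04 F [-0.3 -0.6  0.7] op 0.497 q6 0.08
```

View pics/scene9_c.png

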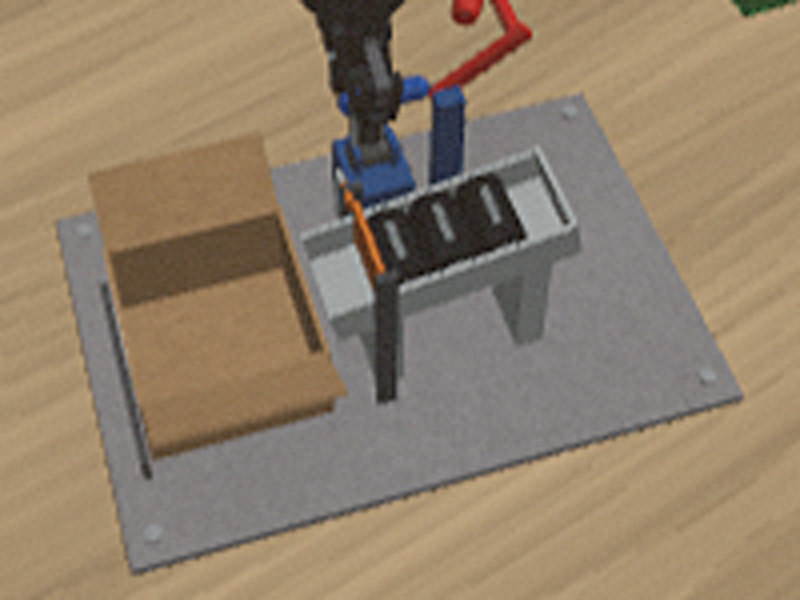

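The fingers straddle the bar at crop (370,100). I'll close.

move_arm(increments=[{"tx":0,"ty":0,"tz":0,"turn":0},{"tx":0,"ty":0,"tz":0,"turn":0},{"tx":0,"ty":0,"tz":0,"turn":0},{"tx":0,"ty":0,"tz":0,"turn":0},{"tx":0,"ty":0,"tz":0,"turn":0},{"tx":0,"ty":0,"tz":0,"turn":0},{"tx":0,"ty":0,"tz":0,"turn":0},{"tx":0,"ty":0,"tz":0,"turn":0}], gripper=0)

```text
time_s: 12.0
eef_pos: [0.5072, 0.022, 0.1579]
eef_rot: [-0.0, 0.991, -0.135, -0.001]
wrist_force: [-8.4, 0.5, 9.9]
opening: 0.186
```

Run:
```python
from h import *
go()
for j in np.arange(0,1.07,.1):
    f=.3-j; print(round(j,2),round(.1*(np.sin(f)-np.sin(.3)),4),round(-.1*(np.cos(f)-np.cos(.3)),4))
```

```text
t 12.0 station tcp [-0.0697  0.0095  0.1579] yaw err x-y 0.04 F [-8.4  0.5  9.9] op 0.186 q6 0.08
0.0 0.0 -0.0
0.1 -0.0097 -0.0025
0.2 -0.0196 -0.004
0.3 -0.0296 -0.0045
0.4 -0.0395 -0.004
0.5 -0.0494 -0.0025
0.6 -0.0591 -0.0
0.7 -0.0685 0.0034
0.8 -0.0775 0.0078
0.9 -0.086 0.013
1.0 -0.094 0.019
```

move_arm(increments=[{"tx":-0.01,"ty":0,"tz":-0.003,"turn":0},{"tx":-0.02,"ty":0,"tz":-0.004,"turn":0},{"tx":-0.03,"ty":0,"tz":-0.005,"turn":0},{"tx":-0.04,"ty":0,"tz":-0.004,"turn":0},{"tx":-0.05,"ty":0,"tz":-0.003,"turn":0},{"tx":-0.06,"ty":0,"tz":0,"turn":0},{"tx":-0.069,"ty":0,"tz":0.003,"turn":0},{"tx":-0.078,"ty":0,"tz":0.008,"turn":0},{"tx":-0.086,"ty":0,"tz":0.013,"turn":0},{"tx":-0.095,"ty":0,"tz":0.019,"turn":0},{"tx":-0.096,"ty":0,"tz":0.02,"turn":0},{"tx":-0.096,"ty":0,"tz":0.02,"turn":0},{"tx":-0.096,"ty":0,"tz":0.02,"turn":0},{"tx":-0.096,"ty":0,"tz":0.02,"turn":0}])

```text
time_s: 13.17
eef_pos: [0.4183, 0.0469, 0.1387]
eef_rot: [0.0, 0.991, -0.136, 0.003]
wrist_force: [3.2, -1.8, 8.3]
opening: 0.182
```

Run:
```python
from h import *
snap("10");go()
```

```text
t 13.27 station tcp [-0.1619  0.0095  0.1388] yaw err x-y 0.02 F [ 2.3 -1.7  8.2] op 0.183 q6 0.1
```

View pics/scene10_c.png

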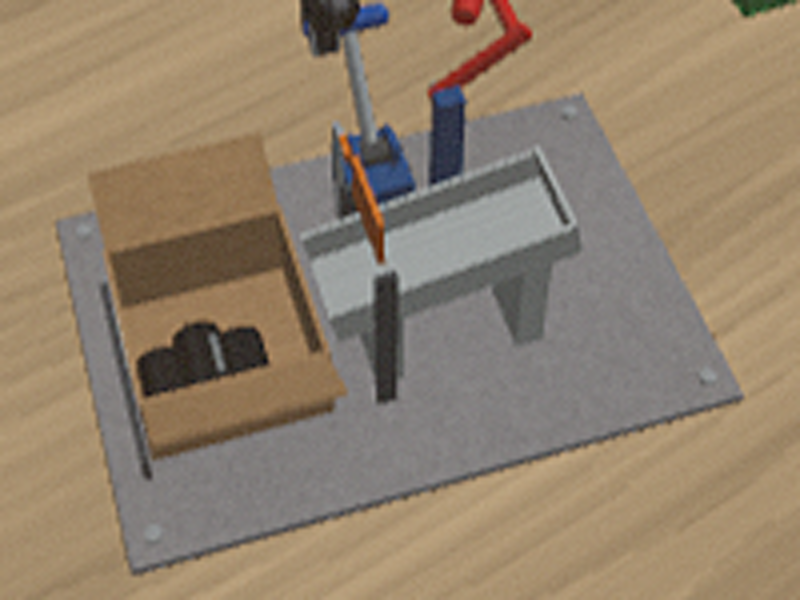

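All three housings lie in the carton at crop (200,355), and the gate is lifted at (365,200). I'm not sure the lever has reached its stop, so I'll pull a little further along the tangent.

move_arm(increments=[{"tx":-0.003,"ty":0,"tz":0.003,"turn":0},{"tx":-0.006,"ty":0,"tz":0.005,"turn":0},{"tx":-0.006,"ty":0,"tz":0.005,"turn":0},{"tx":-0.006,"ty":0,"tz":0.005,"turn":0},{"tx":-0.006,"ty":0,"tz":0.005,"turn":0}])

```text
time_s: 13.68
eef_pos: [0.4167, 0.0473, 0.1371]
eef_rot: [0.001, 0.991, -0.136, 0.008]
wrist_force: [5.3, -3.7, 23.3]
opening: 0.181
```

Run:
```python
from h import *
snap("11");go()
z=np.load("top11.npz"); 
for n in("scene","top"):
    z=np.load(n+"11.npz"); Q=st(cloud(n,z['d'])); hsv=cv2.cvtColor(z['p'],cv2.COLOR_RGB2HSV).astype(int); H,S=hsv[...,0],hsv[...,1]
    b=Q[(H>100)&(H<130)&(S>120)&(Q[...,0]<-.13)&(Q[...,0]>-.2)&(np.abs(Q[...,1])<.1)&(Q[...,2]>.12)]
    if len(b): print(n,len(b),np.percentile(b,[5,50,95],axis=0).round(4).tolist())
```

```text
t 13.78 station tcp [-0.1636  0.0095  0.1371] yaw err x-y 0.01 F [ 5.  -2.6 23.5] op 0.184 q6 0.1
scene 41 [[-0.1657, 0.0019, 0.1538], [-0.1583, 0.0481, 0.1585], [-0.1512, 0.0613, 0.3777]]
top 3 [[-0.1975, 0.0342, 0.1778], [-0.1958, 0.0376, 0.3328], [-0.1728, 0.0524, 0.3486]]
```

View pics/scene11_c.png

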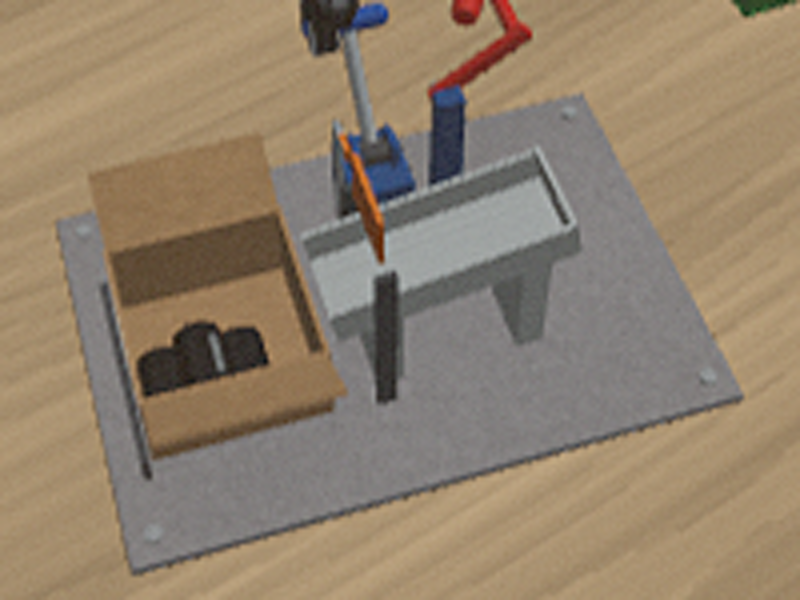

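The last 8 mm of commanded pull moved the bar only about 2 mm while the force rose to 24 N. Total travel is 94 mm in x, as worked out for a joint angle of 1.0, so the lever is at its stop. The grip is holding, so I'll hand in.

Run:
```python
from h import *
print(workorder.hand_in()); go()
```

```text
the job is handed in; nothing more can be done
None
the job is handed in; nothing more can be done
```

The job is done and handed in at about 13.8 s. All three housings are in the carton, and the arm is still gripping the lever at full pull.

- **Flaps:** I pushed both outwards with the shut fingers. Measured afterwards, the near flap was at about 2.40 rad and the far flap at about 2.57.
- **Catch:** I gripped its peg and carried it over to about 2.5 rad. It stayed there after release.
- **Lever:** I gripped the right half of the blue crossbar and pulled it towards the robot. The bar travelled 94 mm in x, as calculated for joint 1.0. A further 8 mm of commanded pull moved it only about 2 mm while the wrist force rose to about 24 N, so I take it to be at the stop.

The last pictures show three housings in the carton, the chute empty, the gate up and the catch still over. I didn't touch the mug, bottle, bin or screwdriver.

- **Refused call:** one move call was refused for missing fields and resent complete; nothing moved in between.
- **Failed check:** the last depth check of the crossbar from the top camera gave nothing useful because the arm blocked the view. The stop therefore rests on arm position and force, and the scene picture agrees.

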